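# Drive the stuck brass bushing out of the unloading station

## Task

A brass bushing is stuck in the spring jaws of the unloading station. Take the blue-handled drift from its wooden stand, feel its rod gently through the hole in the sprung guide disc without driving that disc down hard, push the bushing down until it drops into the green catch tray, then stand the drift back in its stand and leave everything else where it is.

Things in the scene. Friction and masses are not known exactly. Their poses are not given: they have to be found in the camera images.
- unloader: Unloading station, 120 x 120 mm; origin under its centre, z up. Green catch tray below; grey block with a vertical 27 mm bore from 85 down to 60 mm above the table; above it, on springs, a round aluminium guide disc 68 mm wide, 118 to 130 mm above the table, inside a square grey bezel (128 mm high, corner pins and four small clips at the disc's rim reach 134 mm).
- guide_nominal (a point): Middle of the guide disc's place, level with the unpressed disc's top (130 mm above the table); axes as the station's. The disc's one hole (15 mm wide, 1 mm chamfer, 12 mm long) is eccentric: its centre lies 4 to 7 mm (typically 5.5) from this point, in a direction that differs each run and is NOT measured: find it by feel or sight. The disc does not turn or shift sideways.
- guide (a joint): How far the sprung guide disc is pressed down, m: 0 = up, 0.008 = hard stop. It needs about 4.5 N to start moving and 1.5 N more for each mm; pressed past 0.0055 (about 12 N) counts as driven down hard.
- slug_center (a point): Centre of the stuck brass bushing (solid, 24 mm diameter, 36 mm tall, about 70 g, an 18 mm waist halfway), upright on the station's centre line, its top about 107 mm above the table. Two spring jaws (87 to 97 mm above the table) grip its waist; pushing it down takes about 10 to 20 N. Once its top is pushed below 87 mm (43 mm below the guide disc's top) it falls free through the bore.
- tray_floor (a point): Centre of the inner floor of the green catch tray under the bore, 5 mm above the table; tray 112 x 112 mm inside, rim 25 mm high.
- drift_grip (a point): Centre of the drift's blue round handle (24 mm diameter, 50 mm tall), the place to grip. The drift's z axis points from tip to handle. Below the handle a steel rod, 12 mm diameter and 85 mm long, ends in a flat tip 110 mm below this point. At the start it stands upright in the stand, the handle's shoulder resting on the stand's top. About 160 g.
- drift_tip (a point): Centre of the flat lower end of the drift's rod.
- stand_mouth (a point): Centre of the mouth of the hole in the wooden stand's top face, 100 mm above the table; stand 60 x 60 mm, hole 17 mm diameter, 92 mm deep, 2 mm chamfer.
- spare: A spare loose brass bushing like the stuck one, standing on the table; origin at its underside. Leave alone.
- oil: Yellow oil bottle, 44 mm diameter, 120 mm tall; origin at its underside. Leave alone.
- gauge: Steel gauge disc with a brass middle, 52 mm diameter, 12 mm thick, lying flat; origin at its underside. Leave alone.
- driver: Screwdriver lying on the table. Leave alone.
- jar: Glass jar with steel cap, 60 mm diameter, 70 mm tall; origin at its underside. Leave alone.
Mind the look-alikes: they are no part of the job. Of the things that look like the part that bears drift_grip, the largest one is meant.

How it is judged (in metres and radians):
On the way, in this order (a step that is already met when the one before it is completed fails the run):
1. the drift's rod is through the guide disc (z of drift_tip in the frame of guide_nominal below -0.014 m and horizontal distance between drift_tip and guide_nominal below 0.014 m and height (world z) of slug_center above 0.06 m), for 0.02 s.
2. the bushing has dropped out of the bore into the tray while the drift is still in the station (height (world z) of slug_center below 0.04 m and horizontal distance between slug_center and tray_floor below 0.07 m and z of drift_tip in the frame of guide_nominal below -0.014 m and horizontal distance between drift_tip and guide_nominal below 0.014 m), for 0.02 s.
At the end, for the whole second after the job is handed in: The bushing lies in the green catch tray (centre below 40 mm and within 70 mm of the tray's centre), the drift stands upright in its stand (rod at least 78 mm deep, within 7 degrees of vertical), the guide disc is up, and the gripper has let go of everything (height (world z) of slug_center below 0.04 m and horizontal distance between slug_center and tray_floor below 0.07 m and horizontal distance between drift_tip and stand_mouth below 0.01 m and z of drift_tip in the frame of stand_mouth below -0.078 m and angle between drift_grip's own z axis and vertical below 0.12 rad and value of joint guide below 0.002 m); the robot touches nothing.
It fails at once if the guide disc is driven down hard (more than 5.5 mm, about 12 N) (value of joint guide above 0.0055 m).
It fails at once if a bystander is shoved by more than 20 mm (distance of any of spare, oil, gauge, driver, jar from where it was at the start of the episode above 0.02 m).
It also fails if it takes over 72 s, if anything falls off the work surface, if the arm or the gripper's body presses on something with over 40 N, if the wrist force passes 120 N, or if a joint passes its speed limit or range.

## Robot

A 6-joint arm with a two-finger parallel gripper is mounted at the origin on the work surface. World frame = base frame: x ahead of the robot, y to its left, z up, the work surface at z = 0. Lengths are in mm, angles in rad, forces in N, time in s.
With the tool pointing down it reaches from about 275 to 750 mm from the base axis. Payload 10.2 kg.
Tool frame: the origin (TCP) lies at the very end of the fingers, on their centre line; the grasp point (between the pads) lies behind it (ctrl.grasp_offset is the z of the grasp point in the tool frame, in mm); z points along the fingers, y is the direction in which the jaws open and shut (so a half turn about z gives the same grasp; the last joint's range is limited). The gripper opens to 85 mm and grips with 20 to 120 N. Pads are 22 mm wide; open, the fingers measure 114 mm over their backs; the gripper's body (76 mm by 85 mm) begins 54 mm behind the grasp point. The pads swing forward as they close: fully open they stand 13 mm farther back than shut.
Start: joints at [-1.381, 0.313, 1.498, -0, 1.331, -0.223], TCP at [210.605, -480.912, 231.294] pointing down, gripper open.
Joint ranges: [-2.94, 2.94], [-0.97, 2.17], [0.19, 2.56], [-1.23, 4.37], [0.02, 3.11], [-2.88, 2.88]. Speed limits (rad/s): [2.39, 2.39, 3.01, 3.14, 3.14, 3.14].

## Interface

Orientations are given as a unit quaternion [w, x, y, z].
In Python, from rig import ctrl, capture, job gives the robot as it stands. The module is installed in compiled form; this text tells all that it offers.
- The arm moves only by the tool move_arm, never from a script. Its argument "series" is a list of rows, each a list of 7 numbers: the turn, a rotation vector about the tool's x, y, z in rad, then the shift along the tool's x, y, z in cm, then the opening, from 0 (shut) to 1 (fully open). A call has 1 to 5 rows; each row is the pose to reach, as a shift and turn from the pose measured when the call began, along the tool's axes at that moment; what a row does not reach only later rows make up. A row lasts 1/12 s, in which the tool goes at most 41.7 mm and 7.16 degrees, less where a joint would pass 70% of its speed; a pose out of reach is approached as far as the arm can. A call with a gripper value outside its range is refused whole. The fingers move at their own pace and stop on an object; "grip_force" is the grip in N (left out, the last holds). Time passes only in rows, so rows that repeat a pose let the fingers close. It gives the time, the measured TCP pose, the force and the opening at its end, in the units of the state.
- ctrl.sense(): the state, without advancing time (a new reading comes with each control period).
- capture(name): name is "side" or "top" or "wrist"; returns a dict with "frame" (400x640x3 uint8, red, green, blue), "mtx" (3x3 intrinsics, pixels), "dist" ([k1, k2, p1, p2, k3] as OpenCV has them; the pictures are not rectified), "R" (3x3) and "t" (3): a world point X has camera coordinates R X + t. Camera axes: x right, y down, z forward; pixel columns grow to the right and rows downward; lengths in mm; the calibration is good to about 2 mm. A picture is of the moment at which its call begins. There is no depth.
- job.finish_job(): hands the job in, once; it reports no verdict.
The state is a dict: "time_s": time; "joints": joint angles; "dq": joint speeds; "tau": joint torques, N m; "eef_pos": TCP position; "ee_rot": TCP orientation; "force": force on the tool from outside, world axes, zero at the start; "wrist_torque": the same for the moment, N m; "grip_width": opening from 0.0 (shut) to 1.0 (fully open).
Only numpy, scipy, OpenCV 4.12 (cv2) and the standard library are available. Lean on these libraries where they do the work, as an engineer would, in place of code of your own. Each camera call takes 0.05 s, during which the arm holds its last target.

## Working session

There is one attempt and no reset: what is moved stays moved. The work goes in short steps, Python scripts to look and compute and a tool call to move; the robot and the scene stay as the last step left them, time stands still between calls to the robot, and variables do not carry over. Pictures are saved under pics/ and viewed, and the job is handed in when it is done.

Besides the shell and the picture viewer there is one more tool, called in YAML: its name, and indented under it one key for each argument. move_arm: Moves the arm, as the interface text tells. Its arguments: {"type":"object","properties":{"series":{"type":"array","items":{"type":"array","items":{"type":"number"}}},"grip_force":{"type":"number"}},"required":["series"]}

```bash
mkdir -p pics; python3 - <<'E'
from rig import ctrl,capture,job
import cv2,json
print(ctrl.sense(), ctrl.grasp_offset)
for n in("side","top","wrist"):
    c=capture(n); cv2.imwrite(f"pics/{n}0.png",c["frame"][:,:,::-1]); print(n,c["mtx"].tolist(),c["dist"],c["R"].tolist(),c["t"])
E
```

```text
{'time_s': 0.0, 'joints': array([-1.38136538e+00,  3.13464896e-01,  1.49844058e+00, -7.77863478e-06,
        1.33103781e+00, -2.23426511e-01]), 'dq': array([-0.00043831,  0.00018736,  0.00151154, -0.00036047,  0.00020622,
        0.00013214]), 'tau': array([-7.68889822e-04, -4.12260246e+01, -2.59746695e+01, -2.57286119e-04,
        4.00969380e-03, -9.57170343e-08]), 'eef_pos': array([ 210.56747464, -480.63012296,  230.72615059]), 'ee_rot': array([-6.75283578e-04,  9.78768730e-01,  2.04966624e-01,  7.70144250e-06]), 'force': array([ 0.41773456, -0.31832685, -0.40155948]), 'wrist_torque': array([-0.01164822, -0.02523297, -0.06423099]), 'grip_width': 1.0011110851259475} -18.700000000000003
side [[418.6177462233284, 0.0, 310.9394445961465], [0.0, 418.6177462233284, 202.37332944319039], [0.0, 0.0, 1.0]] [-0.05561714  0.          0.          0.          0.        ] [[-0.9425841983418312, -0.3331602184529955, 0.02322278787397778], [-0.2126389358842455, 0.5450741515571704, -0.8109740145345267], [0.2575261384448251, -0.7693493602678713, -0.584621116513177]] [603.45768797 247.20514723 770.3789709 ]
top [[437.795847219851, 0.0, 318.5738386181961], [0.0, 437.795847219851, 200.6047179862247], [0.0, 0.0, 1.0]] [-0.0727522  0.         0.         0.         0.       ] [[-0.00018736412939406936, -0.9996625543941451, -0.02597580098584831], [-0.9933119214191398, 0.0031852570668212126, -0.11541785348911596], [0.11546164584527535, 0.025780447622018605, -0.9929773294789308]] [-30.92459543 654.26301547 993.64291352]
wrist [[297.95825467773057, 0.0, 313.812319211631], [0.0, 297.95825467773057, 200.54169218695836], [0.0, 0.0, 1.0]] [0.01759223 0.         0.         0.         0.        ] [[0.4000660291867793, -0.916485488687022, -0.0012334167319280494], [-0.8839291309690167, -0.38620928866689913, 0.2636506718591247], [-0.2421083718401392, -0.1043874244031307, -0.9646174381128505]] [-524.56895688  -34.47937618  378.6175339 ]
```

View pics/side0.png

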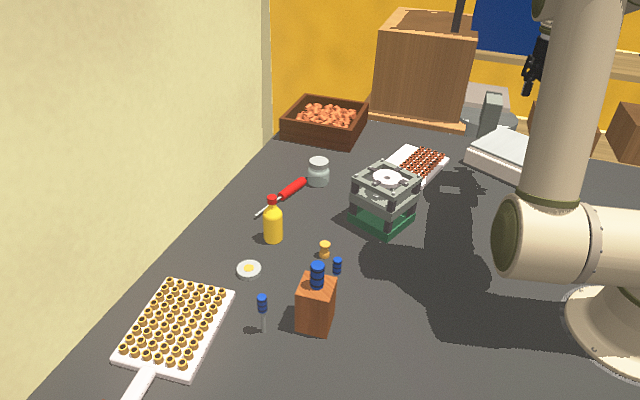

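View pics/top0.png

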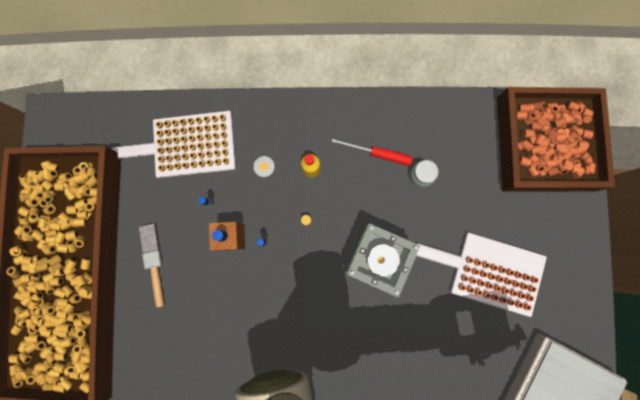

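View pics/wrist0.png

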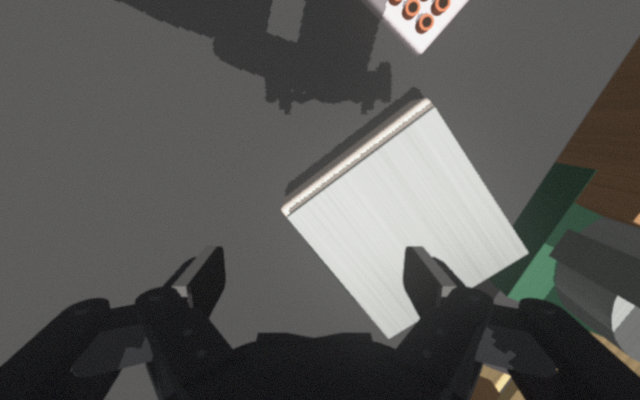

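The side view shows the drift in its stand near (317,275) and the station near (388,190). In the top view they are near (219,235) and (382,260). I'll enlarge both.

```bash
python3 - <<'E'
import cv2,numpy as np
t=cv2.imread("pics/top0.png");s=cv2.imread("pics/side0.png")
def cr(im,x,y,w,h,k):return cv2.resize(im[y:y+h,x:x+w],None,fx=k,fy=k,interpolation=cv2.INTER_CUBIC)
a=cr(t,335,210,100,100,4);b=cr(t,185,185,100,100,4)
cv2.imwrite("pics/c1.png",np.hstack([a,b]))
a=cr(s,335,145,100,100,4);b=cr(s,270,245,100,100,4)
cv2.imwrite("pics/c2.png",np.hstack([a,b]))
E
```

```text
(no output)
```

View pics/c1.png

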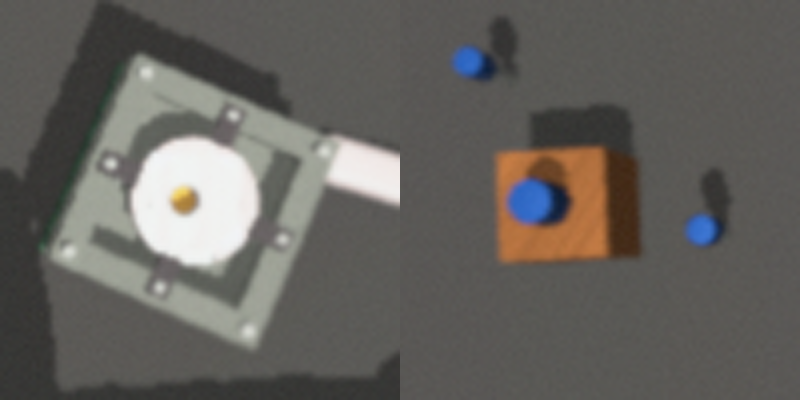

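View pics/c2.png

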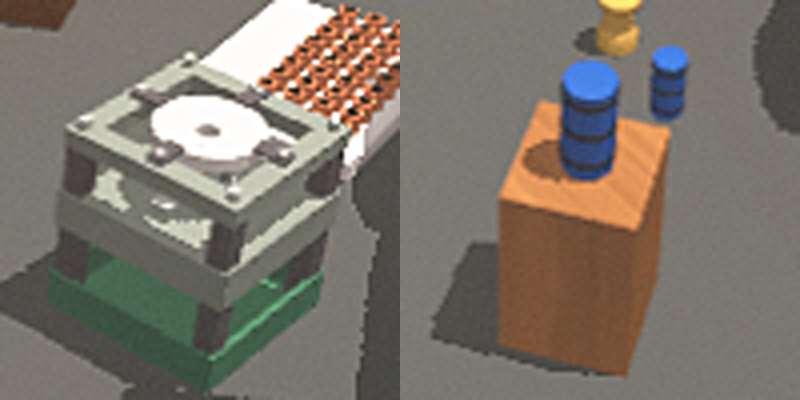

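```bash
cat > h.py <<'E'
from rig import ctrl,capture,job
import cv2,numpy as np
from scipy.spatial.transform import Rotation as Rn
def ray(c,uv):
    p=cv2.undistortPoints(np.array([[uv]],float),c["mtx"],np.array(c["dist"],float))[0,0]
    R=np.array(c["R"]);o=-R.T@np.array(c["t"]);return o,R.T@np.array([p[0],p[1],1])
def atz(c,uv,z):
    o,d=ray(c,uv);return o+d*(z-o[2])/d[2]
def proj(c,X):
    return cv2.projectPoints(np.array(X,float).reshape(-1,1,3),cv2.Rodrigues(np.array(c["R"]))[0],np.array(c["t"]),c["mtx"],np.array(c["dist"],float))[0][:,0]
def st():
    s=ctrl.sense();q=s["ee_rot"];return s,np.array(s["eef_pos"]),Rn.from_quat(q[[1,2,3,0]])
def plan(P,ang=None):
    "to world TCP P, ang= world direction of tool y (mod pi), tool down: tool-frame shift cm and rotvec"
    s,p,R=st(); sh=R.inv().apply(np.array(P)-p)/10
    if ang is None: rv=np.zeros(3)
    else:
        best=None
        for k in(0,np.pi):
            y=np.array([np.cos(ang+k),np.sin(ang+k),0]);z=np.array([0,0,-1]);x=np.cross(y,z)
            r=(R.inv()*Rn.from_matrix(np.c_[x,y,z])).as_rotvec()
            if best is None or np.linalg.norm(r)<np.linalg.norm(best):best=r
        rv=best
    print("pos",p.round(1),"R",R.as_matrix().round(3).tolist(),"shift cm",sh.round(3),"rotvec",rv.round(4),"dist",np.linalg.norm(sh)*10)
def save(c,n,x=0,y=0,w=640,h=400,k=1):
    im=c["frame"][y:y+h,x:x+w,::-1];cv2.imwrite("pics/"+n+".png",cv2.resize(im,None,fx=k,fy=k,interpolation=cv2.INTER_CUBIC))
E
python3 - <<'E'
from h import *
t=capture("top");s=capture("side")
f=lambda x,y,X,Y:(x/4+X-.375,y/4+Y-.375)
print("disc top",atz(t,f(195.5,201,335,210),130),"hole",atz(t,f(184,200,335,210),130))
print("disc side",atz(s,f(209,130,335,145),130),"hole",atz(s,f(208,130,335,145),130))
# pins z134
for n,q in dict(a=(146,71),b=(325,149),c=(250,331),d=(67,250)).items(): print(n,atz(t,f(*q,335,210),134))
print("handle top",atz(t,f(130,202,185,185),150),atz(s,f(191,82,270,245),150))
for q in((98,153),(207,148),(210,258),(98,262)):print(atz(t,f(*q,185,185),100))
plan([400,-125,330])
E
```

```text
disc top [ 517.26965142 -171.27808014  130.        ] hole [ 517.80876356 -165.2286621   130.        ]
disc side [ 517.45429705 -164.00145322  130.        ] hole [ 517.99153912 -163.78768993  130.        ]
a [ 585.64689669 -145.67816516  134.        ]
b [ 544.29767769 -239.36137586  134.        ]
c [ 449.89108494 -198.28626666  134.        ]
d [ 491.97109164 -103.22899969  134.        ]
handle top [568.85804878 178.09144229 150.        ] [568.55688852 181.33484741 150.        ]
[597.8701301  209.79601689 100.        ]
[600.62890229 148.57463793 100.        ]
[539.98469479 145.7266668  100.        ]
[537.58396919 208.23230695 100.        ]
pos [ 210.6 -480.8  231. ] R [[0.916, 0.401, -0.0], [0.401, -0.916, 0.001], [0.0, -0.001, -1.0]] shift cm [ 31.626 -24.999  -9.878] rotvec [0. 0. 0.] dist 415.0567785904926
```

```bash
python3 - <<'E'
from h import *
plan([518,-168,200])
E
```

```text
pos [ 210.6 -480.8  231. ] R [[0.916, 0.401, -0.0], [0.401, -0.916, 0.001], [0.0, -0.001, -1.0]] shift cm [ 40.709 -16.319   3.118] rotvec [0. 0. 0.] dist 439.6849021552487
```

move_arm:
  series:
    - [0,0,0,40.7,-16.3,3.1,1]
    - [0,0,0,40.7,-16.3,3.1,1]
    - [0,0,0,40.7,-16.3,3.1,1]
    - [0,0,0,40.7,-16.3,3.1,1]
    - [0,0,0,40.7,-16.3,3.1,1]

```text
time_s: 0.67
eef_pos: [357.3, -331.1, 216.5]
ee_rot: [-0.0, 0.979, 0.205, 0.0]
force: [0.5, -1.4, 0.3]
grip_width: 1.001
```

```bash
python3 - <<'E'
from h import *
plan([518,-168,200])
E
```

```text
pos [ 357.3 -331.1  216.5] R [[0.916, 0.401, -0.0], [0.401, -0.916, 0.0], [0.0, -0.0, -1.0]] shift cm [21.261 -8.497  1.654] rotvec [0. 0. 0.] dist 229.55801703085498
```

move_arm:
  series:
    - [0,0,0,21.3,-8.5,1.65,1]
    - [0,0,0,21.3,-8.5,1.65,1]
    - [0,0,0,21.3,-8.5,1.65,1]
    - [0,0,0,21.3,-8.5,1.65,1]
    - [0,0,0,21.3,-8.5,1.65,1]

```text
time_s: 1.08
eef_pos: [503.1, -182.6, 201.6]
ee_rot: [-0.0, 0.979, 0.205, 0.0]
force: [-0.1, -0.2, 0.1]
grip_width: 1.0
```

```bash
python3 - <<'E'
from h import *
plan([518,-168,200])
c=capture("wrist");save(c,"w1")
E
```

```text
pos [ 503.1 -182.6  201.6] R [[0.916, 0.401, 0.0], [0.401, -0.916, 0.0], [0.0, -0.0, -1.0]] shift cm [ 1.952 -0.744  0.164] rotvec [0. 0. 0.] dist 20.95160570821204
```

View pics/w1.png

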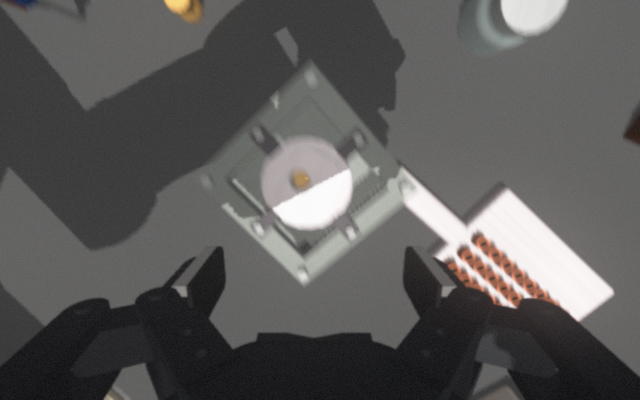

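The disc sits near (307,182) with a brass-coloured hole near (301,179), slightly blurred by motion. I'll retake it still and enlarge it.

move_arm:
  series:
    - [0,0,0,0,0,0,1]
    - [0,0,0,0,0,0,1]
    - [0,0,0,0,0,0,1]

```text
time_s: 1.38
eef_pos: [506.0, -178.1, 200.9]
ee_rot: [-0.001, 0.978, 0.207, 0.001]
force: [-0.2, 1.0, 0.5]
grip_width: 0.999
```

```bash
python3 - <<'E'
from h import *
import pickle
c=capture("wrist");pickle.dump(c,open("w2.pkl","wb"));save(c,"w2",190,40,240,250,2.4);save(c,"w2b",250,120,110,110,5)
print(st()[1], st()[0]["time_s"])
E
```

```text
[ 505.88389131 -178.55137861  201.03157691] 1.4333
```

View pics/w2.png

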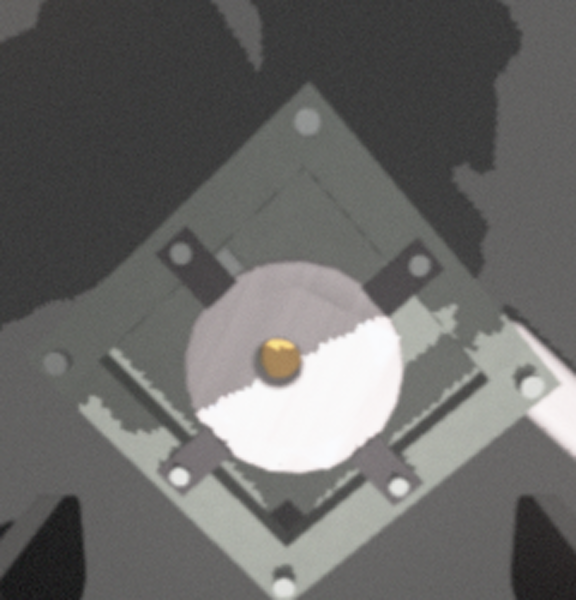

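View pics/w2b.png

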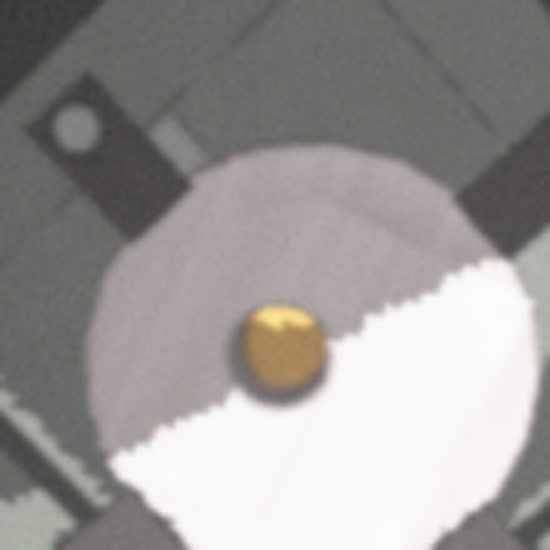

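```bash
python3 - <<'E'
from h import *
import pickle
c=pickle.load(open("w2.pkl","rb"))
g=lambda x,y:((x+.5)/2.4+190-.5,(y+.5)/2.4+40-.5)
f=lambda x,y:((x+.5)/5+250-.5,(y+.5)/5+120-.5)
h=atz(c,f(278.5,354.5),130);print("hole",h)
print("disc",atz(c,g(294,367.5),130))
P=[atz(c,g(*q),134) for q in((307,121),(532,386),(284,588),(54,363))]
print(np.round(P,1),np.mean(P,0))
P=[atz(c,g(*q),134) for q in((180,253),(420,265),(400,487),(179,477))]
print(np.round(P,1),np.mean(P,0))
s,p,R=st();o=-c["R"].T@c["t"];print("cam in tool",R.inv().apply(o-p),"cam rot",R.inv().apply(c["R"]).round(4).tolist())
plan([569,179,250])
E
```

```text
hole [ 517.43309676 -166.15915006  130.        ]
disc [ 517.87021016 -171.52863253  130.        ]
[[ 584.2 -146.3  134. ]
 [ 542.6 -239.5  134. ]
 [ 449.1 -198.2  134. ]
 [ 490.8 -104.5  134. ]] [ 516.71184786 -172.13129667  134.        ]
[[ 536.7 -127.3  134. ]
 [ 561.6 -192.3  134. ]
 [ 496.7 -217.4  134. ]
 [ 471.7 -152.3  134. ]] [ 516.66022583 -172.33402147  134.        ]
cam in tool [  66.26645594   -0.17034325 -142.70022591] cam rot [[-0.0003, 1.0, 0.0003], [-0.9645, -0.0002, -0.264], [-0.264, -0.0004, 0.9645]]
pos [ 505.9 -178.6  201. ] R [[0.915, 0.404, 0.001], [0.404, -0.915, 0.003], [0.002, -0.002, -1.0]] shift cm [ 20.221 -30.172  -4.795] rotvec [0. 0. 0.] dist 366.366671492969
```

move_arm:
  series:
    - [0,0,0,20.2,-30.2,0,1]
    - [0,0,0,20.2,-30.2,0,1]
    - [0,0,0,20.2,-30.2,0,1]
    - [0,0,0,20.2,-30.2,0,1]
    - [0,0,0,20.2,-30.2,0,1]

```text
time_s: 1.85
eef_pos: [542.1, 28.0, 202.0]
ee_rot: [-0.001, 0.979, 0.205, 0.001]
force: [0.9, -0.3, 0.5]
grip_width: 0.998
```

```bash
python3 - <<'E'
from h import *
plan([569,179,200],np.arctan2(-.915,.404)); print(st()[0]["joints"])
E
```

```text
pos [542.1  28.  202. ] R [[0.916, 0.401, 0.002], [0.401, -0.916, 0.002], [0.002, -0.002, -1.0]] shift cm [  8.521 -12.756   0.241] rotvec [-0.0015 -0.0025 -0.0029] dist 153.4218884222498
[-0.165653    0.37464343  1.48998896  0.00276445  1.27572909  0.99146101]
```

move_arm:
  series:
    - [0,0,0,8.5,-12.75,0.2,1]
    - [0,0,0,8.5,-12.75,0.2,1]
    - [0,0,0,8.5,-12.75,0.2,1]
    - [0,0,0,8.5,-12.75,0.2,1]
    - [0,0,0,8.5,-12.75,0.2,1]

```text
time_s: 2.27
eef_pos: [568.9, 182.0, 200.3]
ee_rot: [-0.001, 0.978, 0.206, 0.001]
force: [-0.4, -0.4, 0.6]
grip_width: 1.003
```

move_arm:
  series:
    - [0,0,0,0,0,0,1]
    - [0,0,0,0,0,0,1]
    - [0,0,0,0,0,0,1]

```text
time_s: 2.52
eef_pos: [569.1, 180.4, 200.5]
ee_rot: [-0.001, 0.979, 0.205, 0.001]
force: [0.0, 0.4, -0.2]
grip_width: 1.002
```

```bash
python3 - <<'E'
from h import *
import pickle
plan([569,179,200],np.arctan2(-.915,.404))
c=capture("wrist");pickle.dump(c,open("w3.pkl","wb"));save(c,"w3");save(c,"w3b",240,120,160,160,3.5)
for X in ((569,179,150),): print(proj(c,X))
E
```

```text
pos [569.1 180.4 200.5] R [[0.916, 0.402, 0.002], [0.402, -0.916, 0.003], [0.003, -0.002, -1.0]] shift cm [-0.066  0.124  0.05 ] rotvec [-0.0021 -0.0032 -0.0024] dist 1.4898466993746369
[[315.66898602 220.0479186 ]]
```

View pics/w3.png

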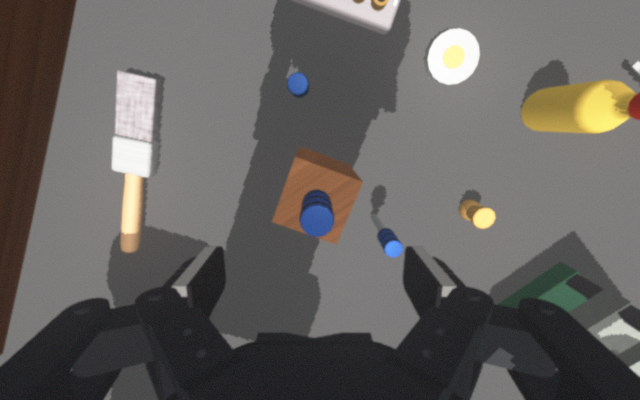

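View pics/w3b.png

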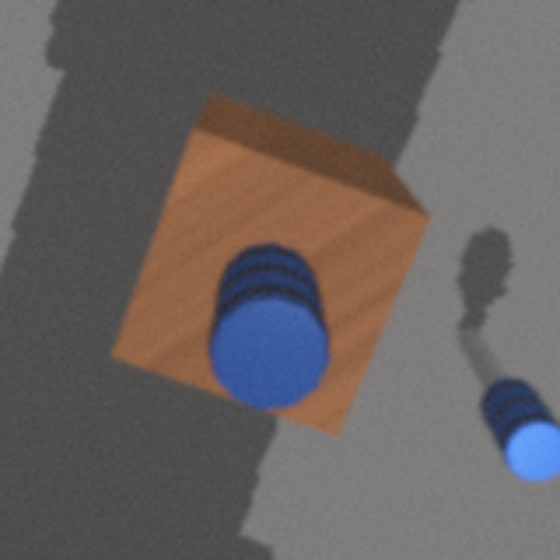

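```bash
python3 - <<'E'
from h import *
import pickle
c=pickle.load(open("w3.pkl","rb"));t=capture("top")
f=lambda x,y:((x+.5)/3.5+240-.5,(y+.5)/3.5+120-.5)
h=atz(c,f(269.5,350),150);print("handle",h)
P=np.array([atz(c,f(*q),100) for q in((197,130),(428,214),(340,433),(112,355))]);print(P.round(1),P.mean(0))
def tri(a,b):
    (o,d),(p,e)=a,b
    x,r,_,_=np.linalg.lstsq(np.c_[d,-e],p-o,rcond=None); return (o+d*x[0]+p+e*x[1])/2,r
print(tri(ray(c,(393,248)),ray(t,(260.3,242))),tri(ray(c,(298,84)),ray(t,(202.5,200))))
print(tri(ray(c,f(269.5,350)),ray(t,(217.1,235.1))))
# base of lookalike rod at table
print(atz(c,f(468,325),0))
plan([568.5,179.3,107],-.8)
E
```

```text
handle [569.53536231 178.50683532 150.        ]
[[596.7 208.5 100. ]
 [600.4 150.6 100. ]
 [541.1 146.2 100. ]
 [537.3 206.4 100. ]] [568.88317566 177.92934328 100.        ]
(array([555.45031406,  95.84356812,  93.30472346]), array([0.79787378])) (array([649.68814915, 229.15976847,  90.72262539]), array([1.23904828]))
(array([569.04635152, 178.3975061 , 148.72072433]), array([0.05632216]))
[559.03121044  98.01924455   0.        ]
pos [569.1 180.6 200.5] R [[0.916, 0.402, 0.002], [0.402, -0.916, 0.003], [0.003, -0.002, -1.0]] shift cm [-0.14   0.112  9.354] rotvec [-0.0015 -0.0037 -0.3573] dist 93.55486182705896
```

move_arm:
  series:
    - [0,0,0,-0.08,0.22,3.5,1]
    - [0,0,0,-0.08,0.22,7,1]
    - [0,0,0,-0.08,0.22,9.3,1]
    - [0,0,0,-0.08,0.22,9.3,1]
    - [0,0,0,-0.08,0.22,9.3,1]

```text
time_s: 3.03
eef_pos: [569.5, 177.9, 107.7]
ee_rot: [-0.001, 0.979, 0.205, 0.001]
force: [-0.0, -0.2, 1.1]
grip_width: 0.997
```

```bash
python3 - <<'E'
from h import *
plan([569.2,178.3,107])
c=capture("wrist");save(c,"w4")
E
```

```text
pos [569.5 177.9 107.7] R [[0.916, 0.401, 0.001], [0.401, -0.916, 0.003], [0.002, -0.002, -1.0]] shift cm [-0.008 -0.047  0.066] rotvec [0. 0. 0.] dist 0.8182082631454795
```

View pics/w4.png

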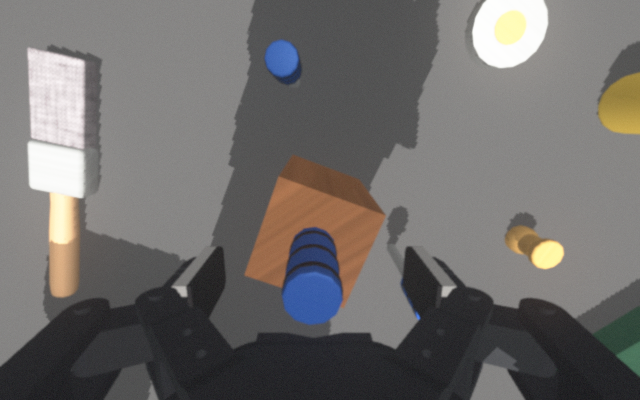

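move_arm:
  series:
    - [0,0,0,0,0,0,0.5]
    - [0,0,0,0,0,0,0.2]
    - [0,0,0,0,0,0,0]
    - [0,0,0,0,0,0,0]
    - [0,0,0,0,0,0,0]
  grip_force: 80

```text
time_s: 3.5
eef_pos: [570.4, 178.2, 109.6]
ee_rot: [-0.001, 0.979, 0.205, 0.003]
force: [-0.2, 0.6, 0.3]
grip_width: 0.3
```

move_arm:
  series:
    - [0,0,0,0,0,0,0]
    - [0,0,0,0,0,0,0]
    - [0,0,0,0,0,0,0]
    - [0,0,0,0,0,0,0]
    - [0,0,0,0,0,0,0]

```text
time_s: 3.92
eef_pos: [570.4, 178.3, 109.7]
ee_rot: [-0.001, 0.979, 0.205, 0.003]
force: [-0.9, 0.0, 3.3]
grip_width: 0.265
```

```bash
python3 - <<'E'
from h import *
plan([569.2,178.3,107]);s=ctrl.sense();print(s["force"],s["wrist_torque"],s["grip_width"])
E
```

```text
pos [570.4 178.3 109.7] R [[0.916, 0.401, 0.005], [0.401, -0.916, 0.004], [0.006, -0.001, -1.0]] shift cm [-0.113 -0.054  0.27 ] rotvec [0. 0. 0.] dist 2.979123542311133
[-0.85835919  0.03648539  3.30246408] [ 0.0587995   0.11632382 -0.03712456] 0.264859447406197
```

move_arm:
  series:
    - [0,0,0,0,0,-2.5,0]
    - [0,0,0,0,0,-6,0]
    - [0,0,0,0,0,-9.5,0]
    - [0,0,0,0,0,-13.5,0]
    - [0,0,0,0,0,-13.5,0]

```text
time_s: 4.33
eef_pos: [571.9, 178.0, 252.5]
ee_rot: [-0.001, 0.979, 0.205, 0.009]
force: [0.2, 0.1, -0.3]
grip_width: 0.26
```

```bash
python3 - <<'E'
from h import *
plan([517.4,-166,245],np.arctan2(-.916,.401));s=ctrl.sense();print(s["force"],s["wrist_torque"],s["grip_width"])
c=capture("wrist");save(c,"w5")
c=capture("side");save(c,"s5",240,100,240,250,2.4)
E
```

```text
pos [571.9 178.  252.5] R [[0.916, 0.401, 0.017], [0.401, -0.916, 0.005], [0.018, 0.003, -1.0]] shift cm [-18.81   29.321   0.489] rotvec [ 0.0025 -0.0179  0.0003] dist 348.396604889105
[ 0.21421054  0.06059778 -0.27862601] [-0.00770992 -0.02458417  0.00631568] 0.2598940917962306
```

View pics/w5.png

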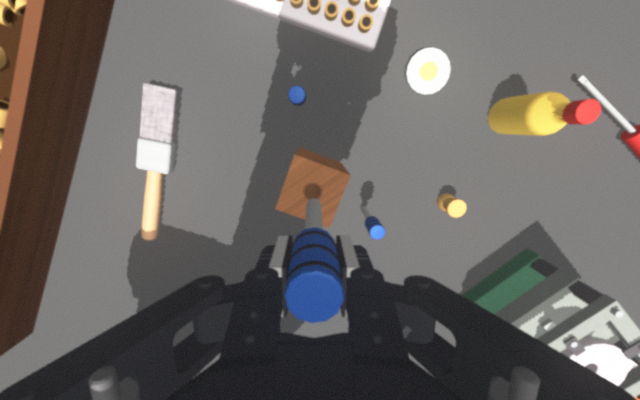

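View pics/s5.png

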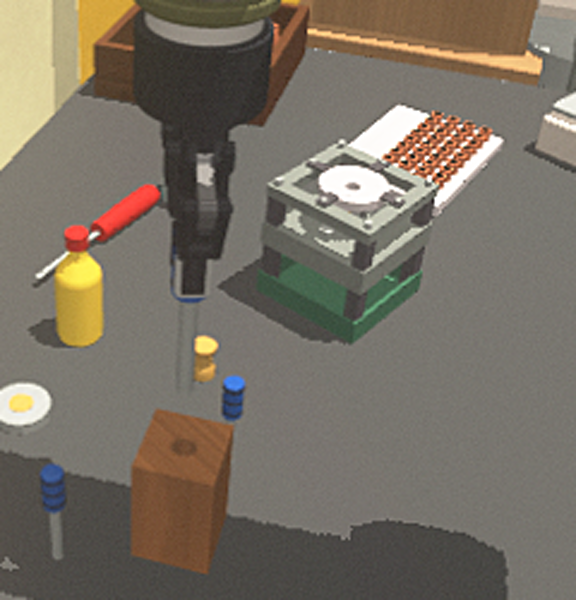

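move_arm:
  series:
    - [0.002,-0.018,0,-18.8,29.3,0.5,0]
    - [0.002,-0.018,0,-18.8,29.3,0.5,0]
    - [0.002,-0.018,0,-18.8,29.3,0.5,0]
    - [0.002,-0.018,0,-18.8,29.3,0.5,0]
    - [0.002,-0.018,0,-18.8,29.3,0.5,0]

```text
time_s: 4.85
eef_pos: [535.8, -29.5, 239.0]
ee_rot: [-0.001, 0.979, 0.205, -0.007]
force: [0.8, 0.1, -0.7]
grip_width: 0.264
```

```bash
python3 - <<'E'
from h import *
plan([517.4,-166,245],np.arctan2(-.916,.401))
E
```

```text
pos [535.8 -29.5 239. ] R [[0.916, 0.402, -0.014], [0.402, -0.916, -0.001], [-0.013, -0.005, -1.0]] shift cm [-7.177 11.756 -0.567] rotvec [-0.005   0.0131  0.0006] dist 137.8556856662868
```

move_arm:
  series:
    - [-0.005,0.013,0,-3,5,-0.6,0]
    - [-0.005,0.013,0,-6,9.8,-0.6,0]
    - [-0.005,0.013,0,-7.2,11.75,-0.6,0]
    - [-0.005,0.013,0,-7.2,11.75,-0.6,0]
    - [-0.005,0.013,0,-7.2,11.75,-0.6,0]

```text
time_s: 5.27
eef_pos: [515.9, -169.1, 243.0]
ee_rot: [-0.001, 0.979, 0.203, -0.002]
force: [-0.1, -0.1, -2.1]
grip_width: 0.259
```

move_arm:
  series:
    - [0,0,0,0,0,0,0]
    - [0,0,0,0,0,0,0]
    - [0,0,0,0,0,0,0]

```text
time_s: 5.52
eef_pos: [515.8, -168.0, 242.2]
ee_rot: [-0.002, 0.979, 0.204, -0.002]
force: [0.4, 0.4, -0.8]
grip_width: 0.262
```

```bash
python3 - <<'E'
from h import *
plan([517.4,-166,245],np.arctan2(-.916,.401));s=ctrl.sense();print(s["force"],s["wrist_torque"],s["time_s"])
c=capture("wrist");save(c,"w6",200,80,220,180,3.6)
_,p,R=st()
print("tip pred",proj(c,p+R.apply([0,0,94.7])),"handle top",proj(c,p+R.apply([0,0,-40.3])))
c=capture("side");save(c,"s6",320,50,160,180,3.3)
print("tip pred",proj(c,p+R.apply([0,0,94.7])))
E
```

```text
pos [ 515.8 -168.   242.2] R [[0.917, 0.399, -0.005], [0.399, -0.917, 0.002], [-0.004, -0.004, -1.0]] shift cm [ 0.22  -0.118 -0.279] rotvec [-0.0041  0.0037 -0.0027] dist 3.746843823028959
[ 0.39530302  0.36253854 -0.84765927] [ 0.01166294  0.00516266 -0.07630477] 5.5167
tip pred [[313.87034452 201.56991846]] handle top [[313.69038407 294.57996492]]
tip pred [[389.03073526 169.78710241]]
```

View pics/w6.png

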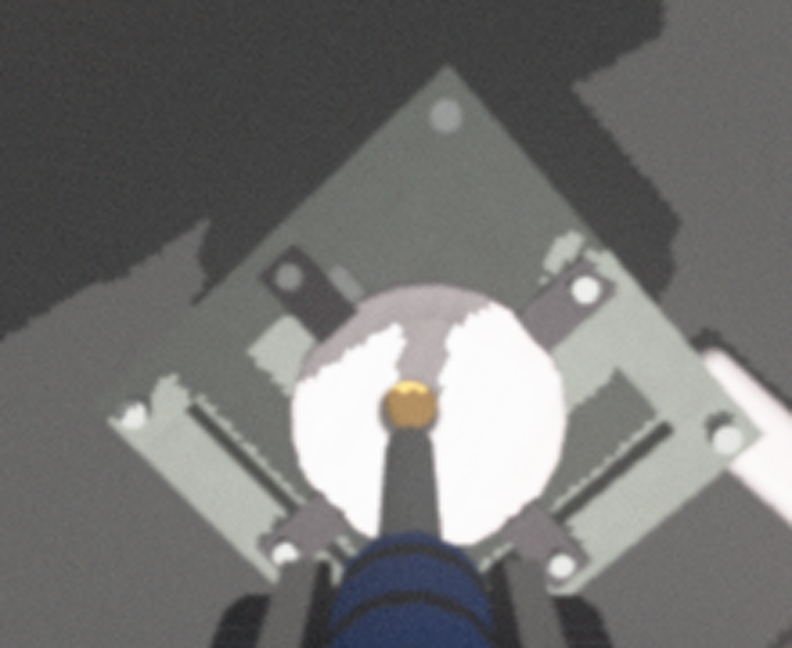

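View pics/s6.png

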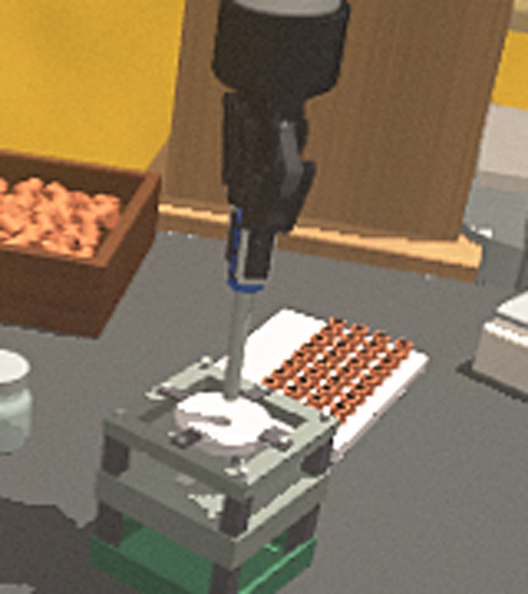

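```bash
python3 - <<'E'
from h import *
_,p,R=st()
c=capture("wrist");s=capture("side")
f=lambda q:((q+.5-np.array([200,80]))*3.6).round(1).tolist()
g=lambda q:((q+.5-np.array([320,50]))*3.3).round(1).tolist()
for off in ([0,0],[-2,0],[-4,0]):
  # rod points: tip near rim, shoulder
  pts=np.array([[off[0]+6,0,94.7],[off[0],0,94.7],[0,0,9.7],[12,0,9.7],[12,0,-40.3],[-12,0,-40.3]])
  W=p+R.apply(pts)
  print(off,[f(x) for x in proj(c,W)],[g(x) for x in proj(s,W)[:3]])
save(s,"s7",370,110,50,60,10)
save(c,"w7",270,150,90,80,7)
E
```

```text
[0, 0] [[411.0, 414.4], [411.1, 439.7], [410.8, 587.9], [410.7, 514.0], [410.3, 672.5], [410.7, 868.8]] [[220.8, 396.8], [229.4, 396.6], [245.9, 284.7]]
[-2, 0] [[411.0, 422.9], [411.1, 448.1], [410.8, 587.9], [410.7, 514.0], [410.3, 672.5], [410.7, 868.8]] [[223.7, 396.7], [232.3, 396.6], [245.9, 284.7]]
[-4, 0] [[411.0, 431.3], [411.1, 456.4], [410.8, 587.9], [410.7, 514.0], [410.3, 672.5], [410.7, 868.8]] [[226.5, 396.7], [235.1, 396.5], [245.9, 284.7]]
```

View pics/s7.png

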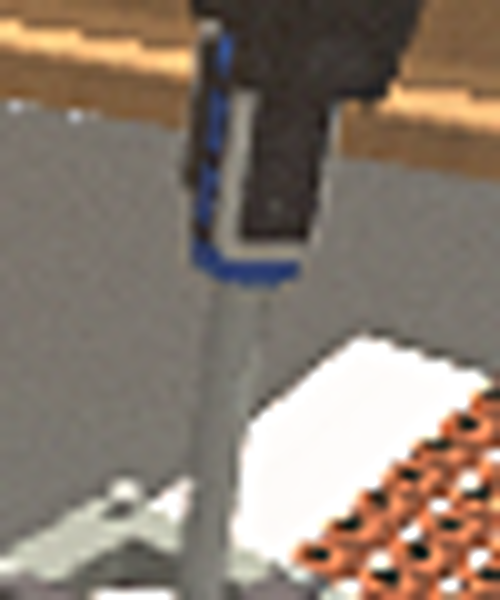

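View pics/w7.png

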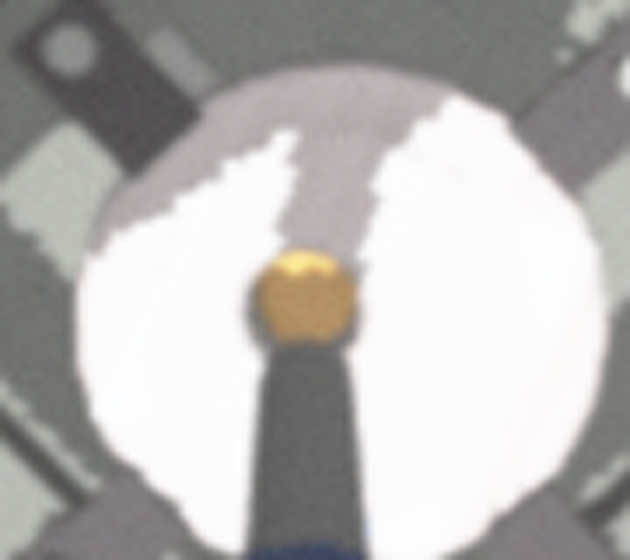

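```bash
python3 - <<'E'
from h import *
_,p,R=st();c=capture("wrist")
print("hole now",atz(c,(312.7,193.1),130))
tip=p+R.apply([-3.8,-.45,94.7]);print("tip",tip)
# tip near rim direct
o,d=ray(c,(313.3,198.9));print("rim@z147.4",atz(c,(313.3,198.9),tip[2]),"->centre",atz(c,(313.3,198.9),tip[2])-R.apply([6,0,0]))
for h in([517.4,-166.2,0],atz(c,(312.7,193.1),130)): 
  e=np.array(h)-tip;e[2]=0;print("tool shift mm",R.inv().apply(e).round(2))
P=[atz(c,((x+.5)/3.6+199.5,(y+.5)/3.6+79.5),134) for x,y in((287,277),(586,290),(562,566),(284,554))];print(np.mean(P,0),"centre from clips")
E
```

```text
hole now [ 517.7940639  -166.27601362  130.        ]
tip [ 512.05700819 -169.31495138  148.35531198]
rim@z147.4 [ 517.72064172 -166.97448773  148.35531198] ->centre [ 512.21775213 -169.36570764  148.37184909]
tool shift mm [ 6.14 -0.73 -0.02]
tool shift mm [ 6.47 -0.5  -0.02]
[ 516.7234011  -172.75732784  134.        ] centre from clips
```

move_arm:
  series:
    - [0,0,0,0.59,-0.06,0.5,0]
    - [0,0,0,0.59,-0.06,1.2,0]
    - [0,0,0,0.59,-0.06,1.2,0]
    - [0,0,0,0.59,-0.06,1.2,0]
    - [0,0,0,0.59,-0.06,1.2,0]

```text
time_s: 6.18
eef_pos: [521.1, -165.6, 231.0]
ee_rot: [-0.001, 0.979, 0.203, -0.002]
force: [0.3, 0.0, -1.3]
grip_width: 0.262
```

```bash
cat > look.py <<'E'
from h import *
import sys
plan([517.4,-166,245],np.arctan2(-.916,.401));s=ctrl.sense();print(s["force"],s["wrist_torque"],s["time_s"])
_,p,R=st()
print("tip est",p+R.apply([-3.5,-.45,94.7]))
c=capture("wrist");save(c,"w"+sys.argv[1],270,150,90,80,7)
E
python3 look.py 8
```

```text
pos [ 521.1 -165.6  231. ] R [[0.917, 0.398, -0.004], [0.398, -0.917, 0.001], [-0.003, -0.003, -1.0]] shift cm [-0.362 -0.116 -1.4  ] rotvec [-0.0027  0.0029 -0.003 ] dist 14.504707140873753
[ 0.31671194  0.01609837 -1.33845882] [ 0.04269346 -0.04491462  0.09177867] 6.1833
tip est [ 517.38962882 -166.45678024  136.30152799]
```

View pics/w8.png

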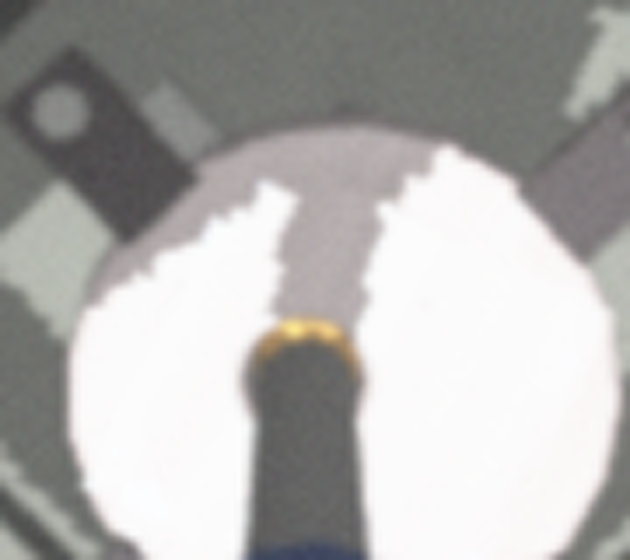

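```bash
python3 - <<'E'
from h import *
_,p,R=st();c=capture("wrist")
f=lambda x,y:((x+.5)/7+269.5,(y+.5)/7+149.5)
for zt in(135,136.3,137.5):
  a=atz(c,f(306,338),zt);b=atz(c,f(303,318),130)
  print(zt,R.inv().apply(b-a).round(2), "rim hole",b)
E
```

```text
135 [ 1.18 -0.37  5.  ] rim hole [ 524.23849666 -163.28489841  130.        ]
136.3 [ 0.83 -0.37  6.3 ] rim hole [ 524.23849666 -163.28489841  130.        ]
137.5 [ 0.52 -0.38  7.5 ] rim hole [ 524.23849666 -163.28489841  130.        ]
```

move_arm:
  series:
    - [0,0,0,-0.07,-0.035,0.2,0]
    - [0,0,0,-0.07,-0.035,0.4,0]
    - [0,0,0,-0.07,-0.035,0.6,0]
    - [0,0,0,-0.07,-0.035,0.8,0]
    - [0,0,0,-0.07,-0.035,0.8,0]

```text
time_s: 6.7
eef_pos: [520.2, -165.6, 222.7]
ee_rot: [-0.001, 0.979, 0.203, -0.002]
force: [0.1, -0.6, -1.9]
grip_width: 0.264
```

```bash
python3 look.py 9
```

```text
pos [ 520.2 -165.6  222.7] R [[0.917, 0.398, -0.004], [0.398, -0.917, 0.002], [-0.003, -0.003, -1.0]] shift cm [-0.282 -0.08  -2.227] rotvec [-0.003   0.003  -0.0032] dist 22.46581115668459
[ 0.12505913 -0.60376233 -1.87337088] [ 0.0151568  -0.04210837  0.04672316] 6.7
tip est [ 516.45279916 -166.4122159   128.02785068]
```

View pics/w9.png

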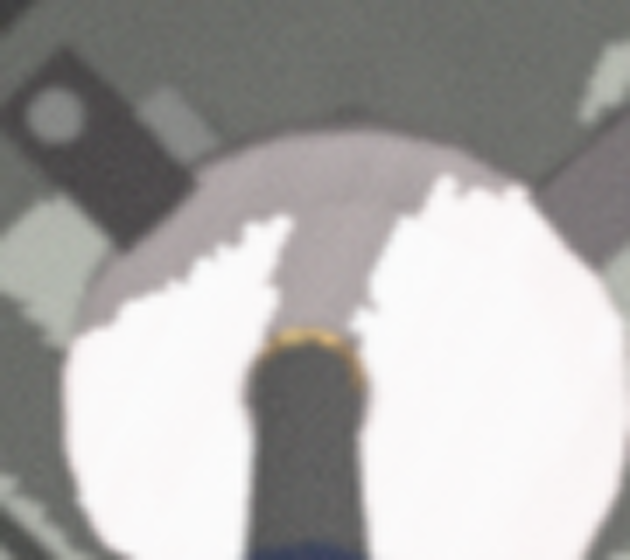

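move_arm:
  series:
    - [0,0,0,0,0,0.1,0]
    - [0,0,0,0,0,0.2,0]
    - [0,0,0,0,0,0.3,0]
    - [0,0,0,0,0,0.3,0]

```text
time_s: 7.08
eef_pos: [520.2, -165.6, 219.8]
ee_rot: [-0.001, 0.979, 0.203, -0.002]
force: [0.1, 0.5, -1.1]
grip_width: 0.261
```

```bash
python3 look.py 10
```

```text
pos [ 520.2 -165.6  219.8] R [[0.917, 0.398, -0.004], [0.398, -0.917, 0.002], [-0.003, -0.003, -1.0]] shift cm [-0.283 -0.081 -2.523] rotvec [-0.003   0.003  -0.0031] dist 25.405326860203914
[ 0.11105263  0.47710821 -1.10779872] [-0.00134855  0.07012744  0.0669586 ] 7.0833
tip est [ 516.45360046 -166.41351803  125.06761856]
```

View pics/w10.png

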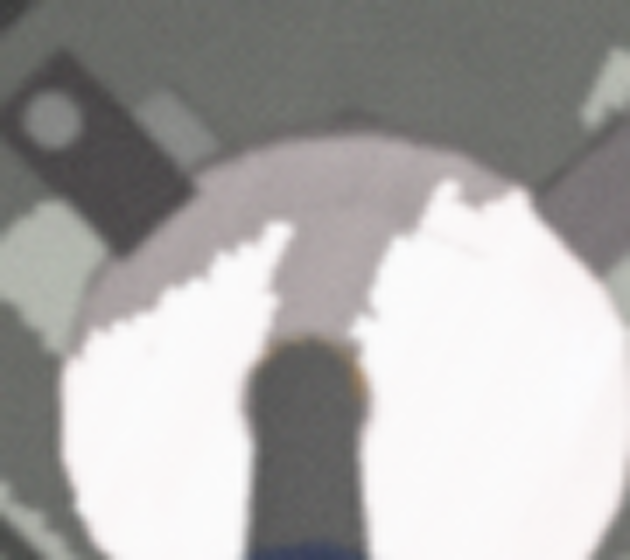

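move_arm:
  series:
    - [0,0,0,-0.02,0.03,0.15,0]
    - [0,0,0,-0.02,0.03,0.3,0]
    - [0,0,0,-0.02,0.03,0.4,0]
    - [0,0,0,-0.02,0.03,0.4,0]

```text
time_s: 7.47
eef_pos: [520.1, -165.9, 215.6]
ee_rot: [-0.001, 0.979, 0.203, -0.002]
force: [-0.0, 0.1, -1.4]
grip_width: 0.261
```

```bash
python3 look.py 11
```

```text
pos [ 520.1 -165.9  215.6] R [[0.917, 0.398, -0.004], [0.398, -0.917, 0.002], [-0.003, -0.003, -1.0]] shift cm [-0.258 -0.106 -2.94 ] rotvec [-0.0032  0.0032 -0.0032] dist 29.535601901236525
[-0.02740401  0.11554298 -1.39800084] [-0.01620442 -0.00424653  0.00397546] 7.4667
tip est [ 516.27342093 -166.71949605  120.89855321]
```

View pics/w11.png

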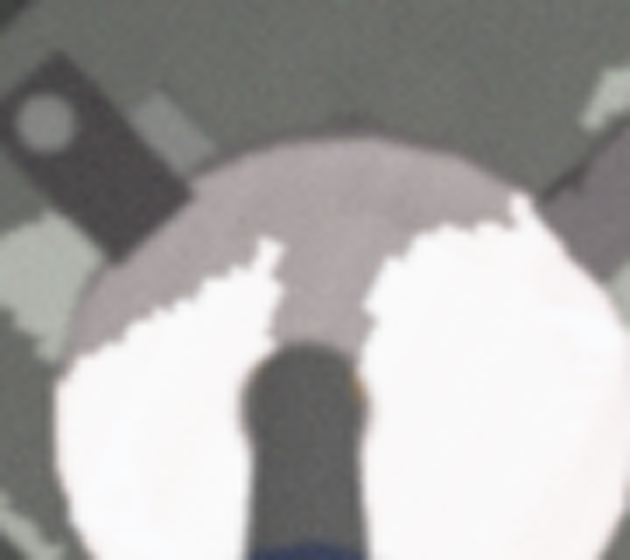

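move_arm:
  series:
    - [0,0,0,0,0,0.2,0]
    - [0,0,0,0,0,0.4,0]
    - [0,0,0,0,0,0.6,0]
    - [0,0,0,0,0,0.8,0]
    - [0,0,0,0,0,0.8,0]

```text
time_s: 7.93
eef_pos: [519.9, -165.8, 207.2]
ee_rot: [-0.001, 0.979, 0.203, -0.002]
force: [0.5, -0.5, -2.4]
grip_width: 0.259
```

```bash
python3 look.py 12
```

```text
pos [ 519.9 -165.8  207.2] R [[0.917, 0.398, -0.005], [0.398, -0.917, 0.002], [-0.004, -0.004, -1.0]] shift cm [-0.251 -0.097 -3.78 ] rotvec [-0.0038  0.0036 -0.0032] dist 37.896661839598316
[ 0.48370271 -0.45456753 -2.43852679] [-0.01815692 -0.02158283  0.01738022] 7.9333
tip est [ 516.06269879 -166.59730901  112.50258467]
```

move_arm:
  series:
    - [0,0,0,0,0,0.3,0]
    - [0,0,0,0,0,0.6,0]
    - [0,0,0,0,0,0.9,0]
    - [0,0,0,0,0,1.2,0]
    - [0,0,0,0,0,1.2,0]

```text
time_s: 8.4
eef_pos: [520.2, -165.9, 195.8]
ee_rot: [-0.001, 0.979, 0.203, -0.001]
force: [0.4, 0.0, -0.7]
grip_width: 0.26
```

```bash
python3 look.py 13; python3 -c "
from h import *
c=capture('side');save(c,'s13',330,80,120,170,3.4)"
```

```text
pos [ 520.2 -165.9  195.8] R [[0.917, 0.398, -0.003], [0.398, -0.917, 0.001], [-0.002, -0.003, -1.0]] shift cm [-0.275 -0.113 -4.921] rotvec [-0.0026  0.0025 -0.0031] dist 49.297374682987176
[ 0.38183987  0.01031464 -0.74230981] [-0.02156426 -0.15631509 -0.00166622] 8.4
tip est [ 516.50476013 -166.73054583  101.09328256]
```

View pics/s13.png

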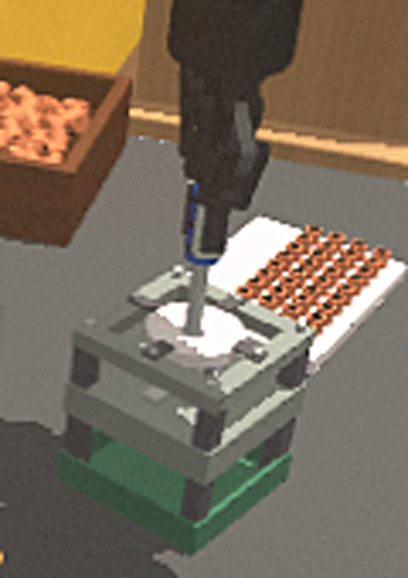

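View pics/w13.png

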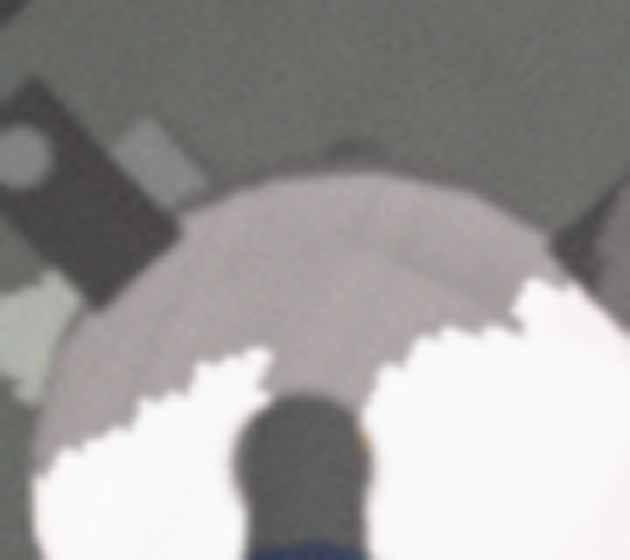

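move_arm:
  series:
    - [0,0,0,0,0,0.3,0]
    - [0,0,0,0,0,0.6,0]
    - [0,0,0,0,0,0.9,0]
    - [0,0,0,0,0,1.2,0]
    - [0,0,0,0,0,1.2,0]

```text
time_s: 8.92
eef_pos: [519.7, -166.3, 182.5]
ee_rot: [-0.001, 0.979, 0.203, -0.003]
force: [-0.1, -4.0, -2.8]
grip_width: 0.263
```

```bash
python3 look.py 14
```

```text
pos [ 519.7 -166.3  182.5] R [[0.917, 0.398, -0.005], [0.398, -0.917, 0.001], [-0.005, -0.003, -1.0]] shift cm [-0.225 -0.137 -6.247] rotvec [-0.0029  0.0046 -0.003 ] dist 62.526747584141226
[-0.05306356 -4.04238162 -2.75227976] [-1.1776707   0.11746554  0.00860468] 8.9167
tip est [ 515.78374141 -167.21125134   87.8342009 ]
```

View pics/w14.png

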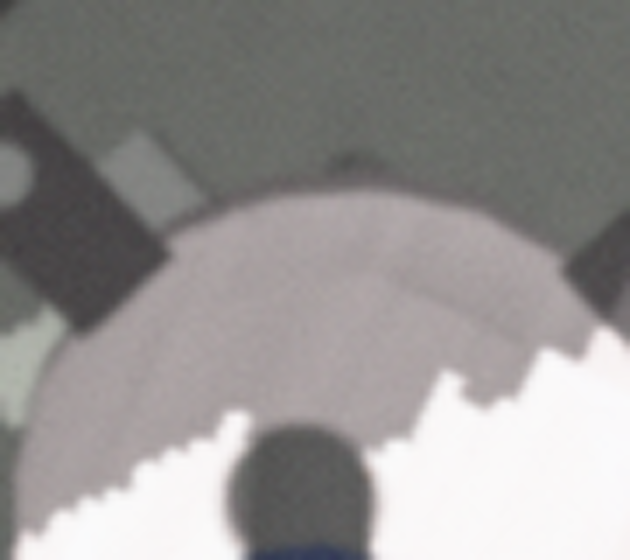

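move_arm:
  series:
    - [0,0,0,0,0,0.2,0]
    - [0,0,0,0,0,0.4,0]
    - [0,0,0,0,0,0.6,0]
    - [0,0,0,0,0,0.6,0]
    - [0,0,0,0,0,0.6,0]

```text
time_s: 9.38
eef_pos: [519.3, -166.4, 176.1]
ee_rot: [-0.001, 0.979, 0.203, -0.003]
force: [-0.9, -3.9, -3.8]
grip_width: 0.262
```

```bash
python3 look.py 15; python3 -c "
from h import *
c=capture('side');save(c,'s15',330,140,110,110,5)"
```

```text
pos [ 519.3 -166.4  176.1] R [[0.917, 0.398, -0.006], [0.398, -0.917, 0.001], [-0.006, -0.004, -1.0]] shift cm [-0.201 -0.137 -6.891] rotvec [-0.0035  0.0055 -0.0031] dist 68.95301346958165
[-0.88188251 -3.94779521 -3.78786421] [-1.03653688  0.28827179 -0.02860537] 9.3833
tip est [ 515.34035166 -167.27248718   81.3984605 ]
```

View pics/s15.png

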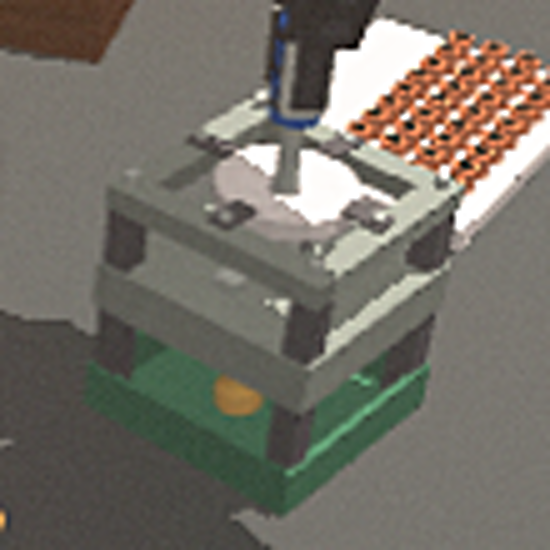

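View pics/w15.png

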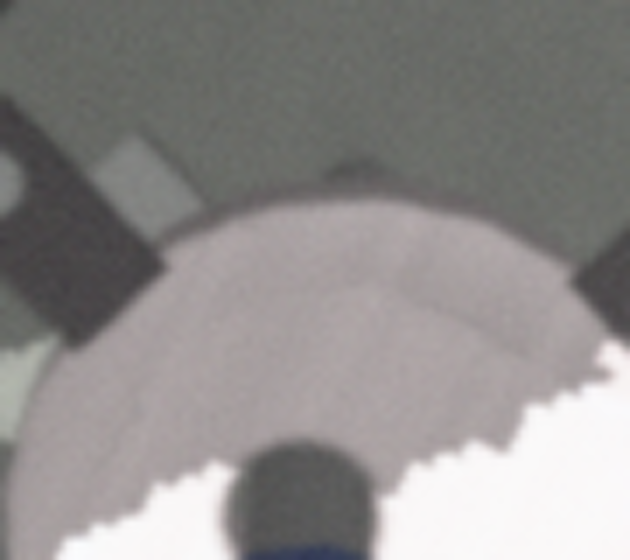

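The bushing is in the green tray (orange shape at (237,395) in the crop), with the rod still in the station. Now I'll withdraw the drift.

move_arm:
  series:
    - [0,0,0,0,0,-1.0,0]
    - [0,0,0,0,0,-2.5,0]
    - [0,0,0,0,0,-4.0,0]
    - [0,0,0,0,0,-5.5,0]
    - [0,0,0,0,0,-7.0,0]

```text
time_s: 9.9
eef_pos: [520.1, -165.5, 247.9]
ee_rot: [-0.002, 0.979, 0.204, -0.002]
force: [-0.3, -0.6, -1.6]
grip_width: 0.262
```

```bash
python3 look.py 16;python3 -c "
from h import *
plan([572,178.3,255],np.arctan2(-.916,.401))"
```

```text
pos [ 520.1 -165.5  247.9] R [[0.917, 0.399, -0.005], [0.399, -0.917, 0.003], [-0.004, -0.005, -1.0]] shift cm [-0.264 -0.057  0.291] rotvec [-0.0045  0.0036 -0.0027] dist 3.97404472115317
[-0.32449978 -0.62095204 -1.57290773] [-0.04366562 -0.01345466  0.01838609] 9.9
tip est [ 516.19255503 -166.20554665  153.21603489]
pos [ 520.9 -166.   251. ] R [[0.917, 0.399, -0.001], [0.399, -0.917, 0.0], [-0.001, -0.0, -1.0]] shift cm [ 18.405 -29.539  -0.406] rotvec [-0.0004  0.0008 -0.0026] dist 348.06461887218495
```

move_arm:
  series:
    - [0,0,0,18.45,-29.6,-0.6,0]
    - [0,0,0,18.45,-29.6,-0.6,0]
    - [0,0,0,18.45,-29.6,-0.6,0]
    - [0,0,0,18.45,-29.6,-0.6,0]
    - [0,0,0,18.45,-29.6,-0.6,0]

```text
time_s: 10.37
eef_pos: [550.8, 42.2, 253.0]
ee_rot: [-0.001, 0.979, 0.204, -0.0]
force: [0.8, -0.4, -1.7]
grip_width: 0.263
```

```bash
python3 -c "
from h import *
plan([572.3,179,235],np.arctan2(-.916,.401))"
```

```text
pos [550.8  42.2 253. ] R [[0.917, 0.399, -0.001], [0.399, -0.917, 0.002], [0.0, -0.002, -1.0]] shift cm [  7.426 -11.684   1.823] rotvec [-0.0018 -0.0002 -0.0026] dist 139.63921967632803
```

move_arm:
  series:
    - [0,0,0,2.2,-3.5,0.4,0]
    - [0,0,0,4.4,-7,0.8,0]
    - [0,0,0,6.4,-10,1.3,0]
    - [0,0,0,7.4,-11.7,1.8,0]
    - [0,0,0,7.4,-11.7,1.8,0]

```text
time_s: 10.78
eef_pos: [571.1, 183.7, 234.0]
ee_rot: [-0.002, 0.979, 0.206, -0.001]
force: [-0.1, 0.8, -1.6]
grip_width: 0.261
```

move_arm:
  series:
    - [0,0,0,0,0,0,0]
    - [0,0,0,0,0,0,0]
    - [0,0,0,0,0,0,0]

```text
time_s: 11.03
eef_pos: [571.0, 183.2, 234.3]
ee_rot: [-0.002, 0.979, 0.206, -0.001]
force: [0.2, -0.7, -1.6]
grip_width: 0.263
```

```bash
python3 - <<'E'
from h import *
plan([572.3,179,210],np.arctan2(-.916,.401));s=ctrl.sense();print(s["force"],s["time_s"])
_,p,R=st();print("tip",p+R.apply([-3.5,-.45,94.7]))
c=capture("wrist");save(c,"w17",250,130,130,120,5)
f=lambda q:((q+.5-np.array([250,130]))*5).round(1).tolist()
print("tip rim pred",f(proj(c,p+R.apply([2.5,-.45,94.7]))[0]))
th=np.linspace(0,2*np.pi,5)[:4]
for a in th: print(f(proj(c,[568.9+8.5*np.cos(a),178+8.5*np.sin(a),100])[0]))
E
```

```text
pos [571.  183.2 234.3] R [[0.915, 0.402, -0.003], [0.402, -0.915, 0.004], [-0.001, -0.005, -1.0]] shift cm [-0.053  0.45   2.423] rotvec [-0.0051  0.0008  0.0015] dist 24.650189289657852
[ 0.1772344  -0.68890942 -1.56478409] 11.0333
tip [567.39565179 182.64716528 139.55776288]
tip rim pred [318.4, 346.1]
[363.4, 285.8]
[304.6, 308.1]
[327.5, 364.5]
[385.7, 342.7]
```

View pics/w17.png

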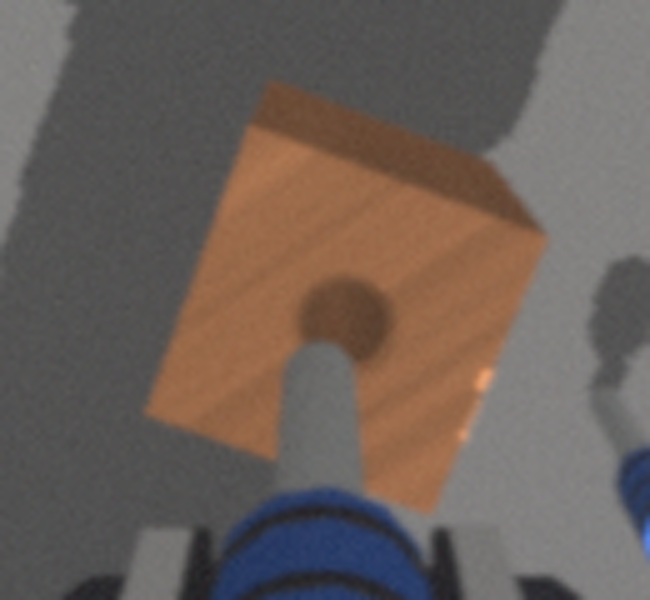

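move_arm:
  series:
    - [0,0,0,-0.05,0.45,0.7,0]
    - [0,0,0,-0.05,0.45,1.4,0]
    - [0,0,0,-0.05,0.45,2.0,0]
    - [0,0,0,-0.05,0.45,2.0,0]
    - [0,0,0,-0.05,0.45,2.0,0]

```text
time_s: 11.5
eef_pos: [572.3, 178.6, 213.8]
ee_rot: [-0.002, 0.979, 0.205, -0.001]
force: [0.4, 0.5, -1.0]
grip_width: 0.26
```

```bash
python3 - <<'E'
from h import *
plan([572.3,179,210],np.arctan2(-.916,.401));s=ctrl.sense();print(s["force"],s["time_s"])
_,p,R=st();print("tip",p+R.apply([-3.5,-.45,94.7]))
c=capture("wrist");save(c,"w18",250,130,130,120,5)
E
```

```text
pos [572.3 178.6 213.8] R [[0.916, 0.402, -0.004], [0.402, -0.916, 0.004], [-0.002, -0.005, -1.0]] shift cm [ 0.021 -0.033  0.376] rotvec [-0.0053  0.0017  0.0008] dist 3.781749900016687
[ 0.37008563  0.47398794 -1.0408962 ] 11.5
tip [568.516361   177.99956953 119.06956415]
```

View pics/w18.png

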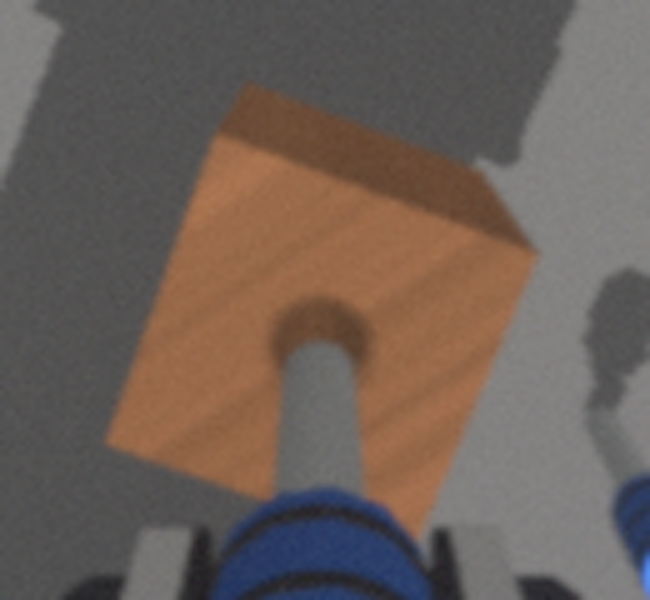

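```bash
python3 - <<'E'
from h import *
_,p,R=st();c=capture("wrist")
f=lambda x,y:((x+.5)/5+249.5,(y+.5)/5+129.5)
a=atz(c,f(321,340),119);b=atz(c,f(321,296),100);l=atz(c,f(272,340),100);r=atz(c,f(370,340),100)
print(R.inv().apply(b-a).round(2),"width",np.linalg.norm(r-l),b-R.apply([10.5,0,0]),b-R.apply([8.5,0,0]))
E
```

```text
[ 3.05  0.   19.  ] width 17.486155800473558 [568.3820055  177.48464916 100.00711585] [570.21329645 178.28862155 100.00576045]
```

move_arm:
  series:
    - [0,0,0,0.04,-0.02,1,0]
    - [0,0,0,0.04,-0.02,2,0]
    - [0,0,0,0.04,-0.02,3,0]
    - [0,0,0,0.04,-0.02,3.5,0]
    - [0,0,0,0.04,-0.02,3.5,0]

```text
time_s: 12.02
eef_pos: [572.0, 179.2, 177.6]
ee_rot: [-0.002, 0.979, 0.205, -0.002]
force: [-0.1, 0.3, -2.3]
grip_width: 0.262
```

```bash
python3 - <<'E'
from h import *
plan([572.3,178.6,110.5],np.arctan2(-.916,.401));s=ctrl.sense();print(s["force"],s["wrist_torque"],s["time_s"])
_,p,R=st();print("tip",p+R.apply([-3.5,-.45,94.7]))
c=capture("wrist");save(c,"w19",250,130,130,120,5)
E
```

```text
pos [572.  179.2 177.6] R [[0.916, 0.402, -0.005], [0.402, -0.916, 0.004], [-0.003, -0.006, -1.0]] shift cm [0.02  0.105 6.705] rotvec [-0.0058  0.0033  0.0011] dist 67.06085118625859
[-0.11295063  0.28505096 -2.32258064] [-0.01678621 -0.05271822  0.02933099] 12.0167
tip [568.15790145 178.59371996  82.87378956]
```

View pics/w19.png

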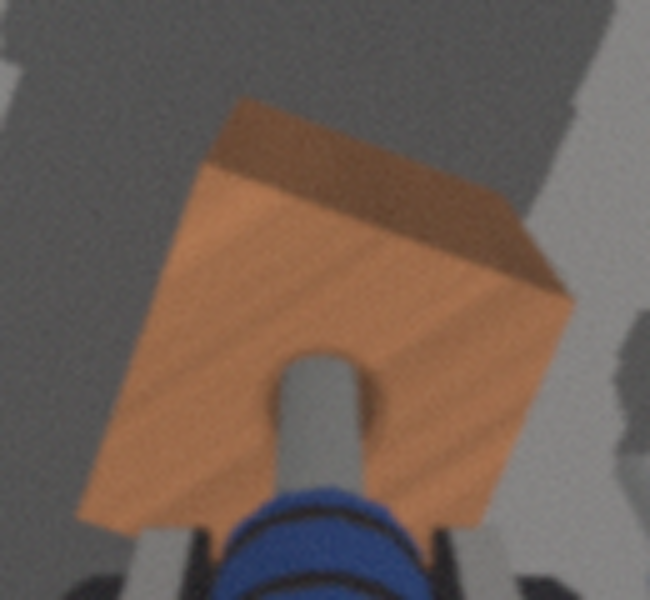

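move_arm:
  series:
    - [0,0,0,0.02,0.08,1.2,0]
    - [0,0,0,0.02,0.09,2.7,0]
    - [0,0,0,0.02,0.1,4.2,0]
    - [0,0,0,0.02,0.1,5.7,0]
    - [0,0,0,0.02,0.1,6.2,0]

```text
time_s: 12.48
eef_pos: [572.1, 178.6, 114.9]
ee_rot: [-0.003, 0.979, 0.205, -0.003]
force: [-0.8, -0.6, -1.8]
grip_width: 0.263
```

```bash
python3 - <<'E'
from h import *
plan([572.3,178.6,110],np.arctan2(-.916,.401));s=ctrl.sense();print(s["force"],s["wrist_torque"],s["time_s"])
E
```

```text
pos [572.1 178.6 114.9] R [[0.916, 0.402, -0.006], [0.402, -0.916, 0.004], [-0.004, -0.006, -1.0]] shift cm [0.018 0.011 0.494] rotvec [-0.0061  0.0041  0.0011] dist 4.947974181116759
[-0.76784604 -0.56806674 -1.84122663] [ 2.88715229e-02 -2.79004592e-05 -3.80691471e-02] 12.4833
```

move_arm:
  series:
    - [0,0,0,0.02,0,0.15,0]
    - [0,0,0,0.02,0,0.3,0]
    - [0,0,0,0.02,0,0.45,0]
    - [0,0,0,0.02,0,0.45,0]

```text
time_s: 12.82
eef_pos: [572.6, 178.7, 111.0]
ee_rot: [-0.002, 0.979, 0.205, -0.002]
force: [0.2, -0.5, -0.8]
grip_width: 0.261
```

```bash
python3 - <<'E'
from h import *
plan([572.3,178.6,110],np.arctan2(-.916,.401));s=ctrl.sense();print(s["force"],s["wrist_torque"],s["time_s"])
c=capture("side");save(c,"s20",270,220,100,120,5)
E
```

```text
pos [572.6 178.7 111. ] R [[0.916, 0.402, -0.005], [0.402, -0.916, 0.004], [-0.003, -0.006, -1.0]] shift cm [-0.032  0.001  0.102] rotvec [-0.0057  0.0031  0.0011] dist 1.0653547412893989
[ 0.20641888 -0.54020555 -0.78749178] [-0.01828582  0.04794346 -0.02492472] 12.8167
```

View pics/s20.png

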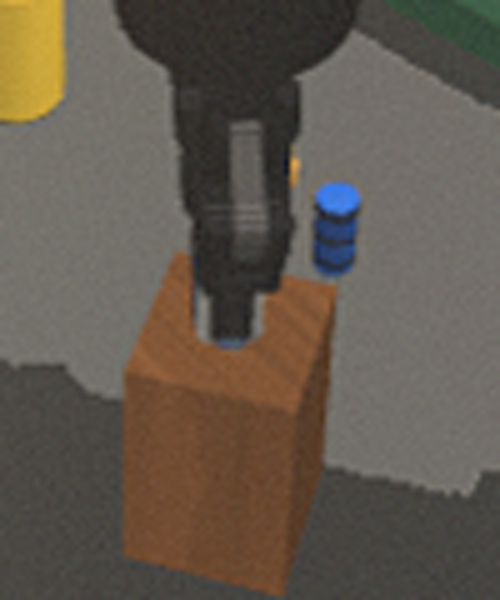

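move_arm:
  series:
    - [0,0,0,0,0,0,0.35]
    - [0,0,0,0,0,0,0.5]
    - [0,0,0,0,0,0,0.8]
    - [0,0,0,0,0,0,1]
    - [0,0,0,0,0,0,1]

```text
time_s: 13.28
eef_pos: [572.7, 178.8, 111.2]
ee_rot: [-0.002, 0.979, 0.205, -0.002]
force: [0.4, -0.7, 0.7]
grip_width: 0.897
```

move_arm:
  series:
    - [0,0,0,0,0,0,1]
    - [0,0,0,0,0,-2,1]
    - [0,0,0,0,0,-5,1]
    - [0,0,0,0,0,-9,1]
    - [0,0,0,0,0,-13,1]

```text
time_s: 13.7
eef_pos: [572.8, 178.2, 242.5]
ee_rot: [-0.003, 0.979, 0.205, -0.003]
force: [0.9, 0.1, 0.3]
grip_width: 1.002
```

move_arm:
  series:
    - [0,0,0,0,0,-2,1]
    - [0,0,0,0,0,-2,1]
    - [0,0,0,0,0,-2,1]

```text
time_s: 13.95
eef_pos: [573.1, 178.1, 263.3]
ee_rot: [-0.002, 0.979, 0.205, -0.002]
force: [-0.4, 0.1, -0.4]
grip_width: 1.001
```

```bash
python3 - <<'E'
from h import *
s=ctrl.sense();print(s["force"],s["time_s"],s["eef_pos"],s["grip_width"])
c=capture("side");save(c,"s21",200,130,240,220,2.5)
g=lambda q:((q+.5-np.array([200,130]))*2.5).round(1).tolist()
print([g(x) for x in proj(c,[[569,178,150],[569,178,100]])])
c=capture("wrist");save(c,"w21")
c=capture("top");save(c,"t21")
E
```

```text
[-0.43372809  0.08520424 -0.4274152 ] 13.95 [573.10801115 178.11441972 263.27977464] 1.0006281481470045
[[295.7, 335.6], [293.3, 387.9]]
```

View pics/s21.png

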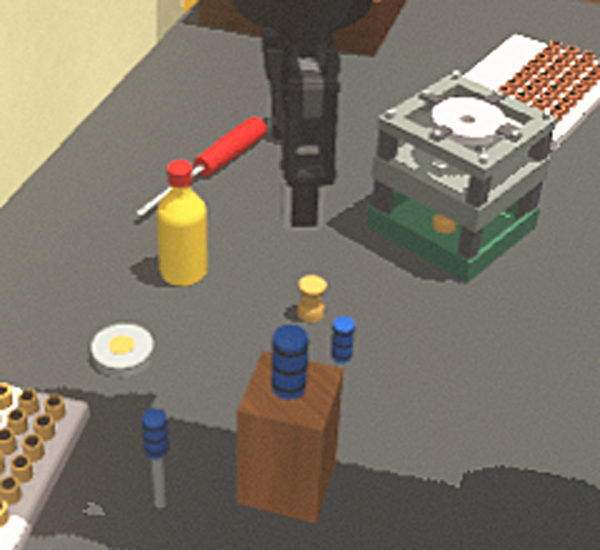

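View pics/w21.png

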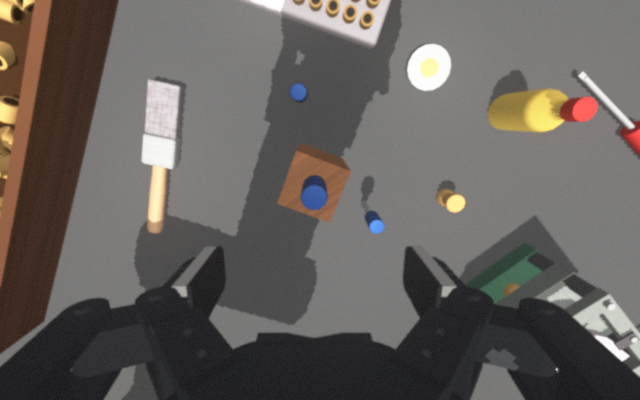

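View pics/t21.png

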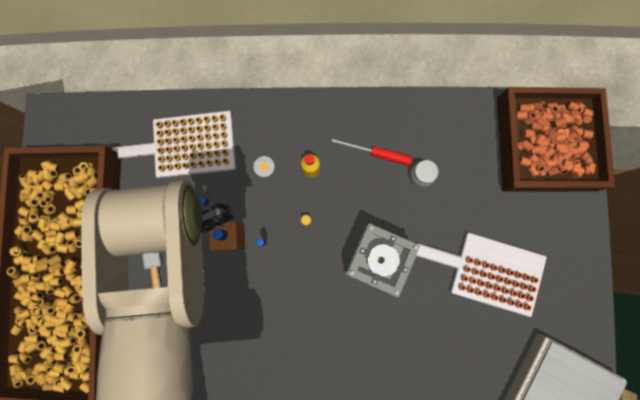

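The drift is seated upright in its stand at (290,360). The bushing is in the tray at (445,222), the disc is up, the other objects look unmoved, and the gripper is empty. I'll hand the job in.

```bash
python3 -c "
from rig import job
print(job.finish_job())"
```

```text
the job is handed in; nothing more can be done
None
```

The job is done and handed in at about 14 s of the 72 s allowed. `finish_job` gave no verdict, so the results below are from my own checks.

- **Pushing out the bushing:** I found the hole in the guide disc with the wrist camera, about 5.4 mm off the disc's centre. The rod went through it in small steps with no contact force on the disc. I then pushed the bushing down until it dropped into the green tray while the rod was still in the station.
- **Returning the drift:** I put the drift back in its stand, let go about 1 mm above its seat, and lifted clear.

The last pictures show the bushing in the tray, the drift upright with its shoulder on the stand, the disc up, and the spare, oil, gauge, driver and jar where they were. The gripper was open and touching nothing, with force readings near zero.

- **Push force not seen:** the force readings between push steps never showed the stated 10–20 N. I only saw about 4 N sideways near the jaws and about 4 N vertically at the bottom, so the picture is my evidence that the bushing fell.
- **Rod offset in the gripper:** the wrist and side cameras differed by about 1 mm on how far off-centre the rod sat. I went by how the rod and hole lined up in the wrist view.

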